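Sound the die bore and click the press dial to match

ROBOT

A 6-joint arm with a two-finger parallel gripper is mounted at the origin on a cart in front of the work surface, level with it; the furniture and walls round the work are solid. World frame = base frame: x ahead of the robot, y to its left, z up, the work surface at z = 0. Lengths are in mm, angles in rad, forces in N, time in s.
With the tool pointing down it reaches from about 350 to 725 mm from the base axis. Payload 4.3 kg.
Tool frame: the origin (TCP) lies midway between the tips of the shut fingers; the grasp point (between the pads) lies 19 mm behind it; z points along the fingers, y is the line along which they close (so a half turn about z gives the same grasp; the last joint's range is limited). The gripper opens to 85 mm and grips with 20 to 120 N. Pads are 22 mm wide; open, the fingers measure 114 mm over their backs; the gripper's body (76 mm by 85 mm) begins 54 mm behind the grasp point. The pads swing forward as they close: fully open they stand 13 mm farther back than shut.
Start: joints at [1.069, 0.377, 0.081, 1.274, 0, 1.46], TCP at [219.575, 531.464, 231.329] pointing down, gripper open.
Joint ranges: [-2.72, 2.72], [-0.84, 1.66], [-1.02, 1.22], [-1.77, 2.12], [-1.37, 1.28], [-3.14, 3.14]. Speed limits (rad/s): [2.57, 2.57, 3.14, 3.14, 3.14, 3.14].

INTERFACE

Orientations are given as a unit quaternion [x, y, z, w].
In Python, from bench import robot, viewer, ticket gives the robot as it stands.
- The arm moves only by the tool servo_tool, never from a script. Its argument "targets" is a list of rows, each a list of 7 numbers: the shift along the tool's x, y, z in mm, then the turn, a rotation vector about the tool's x, y, z in rad, then the finger opening in mm, from 0 to 85.4. In form: [[x, y, z, rx, ry, rz, gripper], ...]. A call has 1 to 12 rows; each row shifts and turns the commanded pose from where the row before left it, along the tool's axes as they then stand; what a row does not reach is not made up. A row lasts 1/12 s, in which the tool goes at most 41.7 mm and 7.16 degrees, less where a joint would pass 70% of its speed; a pose out of reach is approached as far as the arm can. A call is refused whole if a number of a shift passes 41.7 or a number of a turn 0.125, either way. A call with a gripper value outside its range is refused whole. The fingers move at their own pace and stop on an object; the grip force is fixed at half the most. Time passes only in rows, so rows that do not move let the fingers close. It gives the time, the measured TCP pose, the force, the opening and the grip force at its end, in the units of the state.
- robot.get_obs(): the state, without advancing time (a new reading comes with each control period).
- viewer.capture(name): name is "scene" or "top" or "wrist"; returns a dict with "color" (384x512x3 uint8, red, green, blue), "K" (3x3 intrinsics, pixels), "extrinsics" (4x4, takes a point from camera to world coordinates); the wrist camera has in their place "hand_eye" (4x4, takes a point from camera to tool coordinates, whose origin is the TCP and whose axes are the flange's). Camera axes: x right, y up, looking along -z (the intrinsics and any distortion apply to the point x, -y, -z); pixel columns grow to the right and rows downward; lengths in mm; the calibration is good to about 2 mm. A picture is of the moment at which its call begins: read the wrist's pose just before it. There is no depth.
- ticket.sign_off(): hands the job in; it is judged then, once.
The state is a dict: "time": time; "joint_positions": joint angles; "dq": joint speeds; "joint_torque": joint torques, N m; "eef_pos": TCP position; "tool_rot": TCP orientation; "wrist_force": force on the tool from outside, world axes, zero at the start; "wrist_torque": the same for the moment, N m; "opening": finger opening in mm; "grip_force": force on a finger pad.
Only numpy, scipy, OpenCV 4.12 (cv2) and the standard library are available. Lean on these libraries where they do the work, as an engineer would, in place of code of your own. Each camera call takes 0.05 s, during which the arm holds its last target. There are 200 camera calls.

TASK

Take the brass depth rod out of its wooden stand, slide it upright into the hole in the steel die block until it bottoms, and let go. Look at how much of it still shows: if its red band stays in sight above the block, the hole is shallow, so turn the knob on the green box counter-clockwise until it clicks in at the single dot; if the red band has sunk out of sight, the hole is deep, so turn it clockwise until it clicks in at the two dots. Do not turn the knob before the rod is in, leave the rod standing in the hole, do not tip it over, and leave the other things lying where they are.

Things in the scene. Friction and masses are not known exactly. Their poses are not given: they have to be found in the camera images.
- rod_head (a point): Depth rod (loose, 90 g, 96 mm long, upright): centre of its knurled steel head, the place to grip (18 mm diameter, 26 mm high, 13 mm each way from this point). z runs up the rod. Below the head is a brass shaft 10 mm thick, 70 mm long. At first 30 mm of it sits in the stand's hole. It slides freely in both holes by its own weight.
- rod_tip (a point): Centre of the depth rod's lower end face, 83 mm below rod_head along the rod. The shaft's red band begins 38 mm and ends 50 mm above this end.
- bore_mouth (a point): Centre of the mouth of the blind hole in the die block's top face; z up. Hole vertical, 12.5 mm wide, countersunk about 4 mm all round. It is either 34 mm deep (shallow: whole red band in sight, rod_head rests 49 mm above this point) or 52 mm deep (deep: red band hidden, rod_head 31 mm above this point). Which one is not known before the rod is in.
- die_block: Steel die block (fixed), 64 x 84 mm (84 along y), 75 mm high, on a dark foot 88 mm along x and 10 mm high; origin at the centre of its underside. The hole is in the centre of its top. It stands left or right of the green box, the rod stand on the other side.
- rod_stand: Wooden stand of the rod (fixed), 56 x 56 mm, 42 mm high, on a 72 x 72 x 8 mm foot; origin at the centre of its underside. Hole in the centre of its top, 12.5 mm wide, 30 mm deep.
- dial_box: Green box with a sloped front face (fixed), 113 mm deep (x), 104 mm wide, 68 mm high; origin near the centre of its underside, front to -x. The knob sits on the sloped face, its axis 30 degrees from vertical, leaning to the front. White marks round it: a tick straight up the slope, one dot to the left of it, two dots to the right (seen from the front).
- dial_grip (a point): Where to grip the knob: on its axis, 31 mm out from the sloped face. z: axis, out of the face. x: along the grip bar toward its red pointer line; x and y turn with the knob. The bar is 44 mm long (x), 12 mm wide (y), from 20 mm below to 12 mm above this point (along z). Under it is a skirt of 46 mm diameter, its top 19 mm below this point.
- dial (a joint): Knob turn, rad, positive clockwise looking at the face. Clicks in at -0.9 (single dot), 0 (tick; start) and +0.9 (two dots). Leaving a click it resists with up to about 0.13 Nm; half-way to the next (0.45) it snaps over and pulls itself into that click, where it stays by itself. Hard stops at -1.1 and +1.1.
- depth_rod: The same depth rod; origin at the centre of its lower end face.
- eyelet_tin: Bystander: small round red tin, 60 mm wide, 27 mm high, origin at the centre of its underside.
- screwdriver_black: Bystander: screwdriver with a black handle, 152 mm long, lying, origin under its middle.
- hex_key: Bystander: black hex key, 72 mm long, lying in front of the box.
- bobbin_0: Bystander: steel bobbin with orange thread, 22 mm wide, 11 mm high.
- bobbin_2: Bystander: another such bobbin, farther back.
- wax_block: Bystander: yellow block of wax, 33 x 51 x 23 mm.
Mind the look-alikes: they are no part of the job. Leave any purple look-alike of the die_block alone. There is more than one size of the depth_rod; the job needs the smaller.

How it is judged (in metres and radians):
On the way, in this order (a step that is already met when the one before it is completed fails the run):
1. the rod stands bottomed in the die block's hole, let go, with the knob still at its middle click (horizontal distance between rod_tip and bore_mouth below 0.005 m and angle between rod_tip's own z axis and vertical below 0.15 rad and contact force between the fingers and depth_rod below 0.2 N and (z of rod_tip in the frame of bore_mouth between -0.0365 and -0.0315 m or z of rod_tip in the frame of bore_mouth between -0.0545 and -0.0495 m) and value of joint dial between -0.4 and 0.4 rad), for 0.3 s.
2. the knob has clicked in at the mark that matches the depth: single dot for shallow, two dots for deep (((z of rod_tip in the frame of bore_mouth between -0.0365 and -0.0315 m and value of joint dial between -1.05 and -0.75 rad) or (z of rod_tip in the frame of bore_mouth between -0.0545 and -0.0495 m and value of joint dial between 0.75 and 1.05 rad))), for 0.2 s.
At the end, for the whole second after the job is handed in: Rod let go, upright (0.15 rad) on the hole's axis (5 mm) and bottomed (tip 34 or 52 mm below the mouth, within 2.5 mm); knob at rest within 0.15 rad of the matching click: -0.9 (single dot) for the 34 mm hole, +0.9 (two dots) for the 52 mm hole (horizontal distance between rod_tip and bore_mouth below 0.005 m and angle between rod_tip's own z axis and vertical below 0.15 rad and contact force between the fingers and depth_rod below 0.2 N and ((z of rod_tip in the frame of bore_mouth between -0.0365 and -0.0315 m and value of joint dial between -1.05 and -0.75 rad) or (z of rod_tip in the frame of bore_mouth between -0.0545 and -0.0495 m and value of joint dial between 0.75 and 1.05 rad)) and velocity of joint dial between -0.1 and 0.1 rad/s); the robot touches nothing.
It fails at once if the depth rod is tipped more than 0.7 rad from upright (angle between rod_tip's own z axis and vertical above 0.7 rad).
It fails at once if one of the other loose things is moved more than 30 mm (distance of any of eyelet_tin, screwdriver_black, hex_key, bobbin_0, bobbin_2, wax_block from where it was at the start of the episode above 0.03 m).
It also fails if it takes over 54 s, if anything falls off the work surface, if the arm or the gripper's body presses on something with over 40 N, if the wrist force passes 120 N, or if a joint passes its speed limit or range.

## Working session

There is one attempt and no reset: what is moved stays moved. The work goes in short steps, Python scripts to look and compute and a tool call to move; the robot and the scene stay as the last step left them, time stands still between calls to the robot, and variables do not carry over. Pictures are saved under pics/ and viewed, at most 10 in all, crops included, and the job is handed in when it is done.

Besides the shell and the picture viewer there is one more tool, called after "Emit:" as name(argument=value, ...), one argument or row to a line, values as JSON. servo_tool: Moves the arm, as the interface text tells. Its arguments: {"type":"object","properties":{"targets":{"type":"array","items":{"type":"array","items":{"type":"number"}}}},"required":["targets"]}

```bash
mkdir -p pics; cat > h.py <<'E'
import numpy as np,cv2
from bench import robot,viewer,ticket
from scipy.spatial.transform import Rotation as R
def T():
    o=robot.get_obs();M=np.eye(4);M[:3,:3]=R.from_quat(o["tool_rot"]).as_matrix();M[:3,3]=o["eef_pos"];return M
def cap(n,f):
    M=T();c=viewer.capture(n);E=np.array(c["extrinsics"]) if n!="wrist" else M@np.array(c["hand_eye"])
    cv2.imwrite(f"pics/{f}.png",c["color"][:,:,::-1]);np.savez(f"pics/{f}.npz",K=c["K"],E=E,d=c.get("distortion",np.zeros(5)));return c
def ray(f,u,v):
    z=np.load(f"pics/{f}.npz");p=cv2.undistortPoints(np.array([[[u,v]]],float),z["K"],None)[0,0]
    d=z["E"][:3,:3]@np.array([p[0],-p[1],-1]);return z["E"][:3,3],d
def atz(f,u,v,h):
    o,d=ray(f,u,v);return o+d*(h-o[2])/d[2]
def proj(f,P):
    z=np.load(f"pics/{f}.npz");c=z["E"][:3,:3].T@(np.array(P,float)-z["E"][:3,3]);q=z["K"]@np.array([c[0],-c[1],-c[2]]);return q[:2]/q[2]
def tri(a,ua,b,ub):
    o1,d1=ray(a,*ua);o2,d2=ray(b,*ub);A=np.c_[d1,-d2];s=np.linalg.lstsq(A,o2-o1,rcond=None)[0];p,q=o1+d1*s[0],o2+d2*s[1];return (p+q)/2,np.linalg.norm(p-q)
E
python3 - <<'E'
from h import *
for n in("scene","top"):
    c=cap(n,n+"0");print(c.keys(),np.round(c["K"],1).tolist(),np.round(c["extrinsics"],2).tolist())
c=cap("wrist","wrist0");print(c.keys(),c["hand_eye"])
print(robot.get_obs())
a=[cv2.imread(f"pics/{n}0.png") for n in("scene","top")]
cv2.imwrite("pics/a.png",cv2.resize(a[0],(800,600)));cv2.imwrite("pics/b.png",cv2.resize(a[1],(800,600)))
E
```

```text
dict_keys(['color', 'K', 'extrinsics']) [[475.1, 0.0, 246.4], [0.0, 475.1, 188.2], [0.0, 0.0, 1.0]] [[0.67, 0.37, -0.64, -176.38], [-0.74, 0.31, -0.59, -732.38], [-0.02, 0.88, 0.48, 654.9], [0.0, 0.0, 0.0, 1.0]]
dict_keys(['color', 'K', 'extrinsics']) [[439.4, 0.0, 258.9], [0.0, 439.4, 191.4], [0.0, 0.0, 1.0]] [[0.01, 1.0, -0.08, 493.69], [-1.0, 0.02, 0.01, -39.18], [0.01, 0.08, 1.0, 1423.42], [0.0, 0.0, 0.0, 1.0]]
dict_keys(['color', 'K', 'hand_eye']) [[ 1.38967984e-03  9.58934134e-01  2.83625450e-01  7.14814866e+01]
 [ 9.99998938e-01 -1.20830021e-03 -8.14447520e-04 -1.35459339e-01]
 [-4.38296836e-04  2.83626280e-01 -9.58934795e-01 -1.42762495e+02]
 [ 0.00000000e+00  0.00000000e+00  0.00000000e+00  1.00000000e+00]]
{'time': 0.15, 'joint_positions': array([1.06870237e+00, 3.77930247e-01, 7.99718912e-02, 1.27440933e+00,
       1.00455982e-05, 1.46050475e+00]), 'dq': array([-0.00089728, -0.00311907,  0.00481824, -0.00023774,  0.00057901,
       -0.00077475]), 'joint_torque': array([ 1.27567841e-03, -4.64034069e+01,  2.70170689e+01,  1.38679967e-02,
       -8.45388331e-05, -5.37814167e-07]), 'eef_pos': array([219.31751203, 531.0032634 , 230.57068646]), 'tool_rot': array([ 1.94650514e-01,  9.80872346e-01, -7.47621660e-04, -2.41616967e-04]), 'wrist_force': array([-0.0637737 , -0.08772058,  0.00969522]), 'wrist_torque': array([0.00442264, 0.00284547, 0.02977569]), 'grip_force': 0.0, 'opening': 85.12116241256564}
```

View pics/a.png

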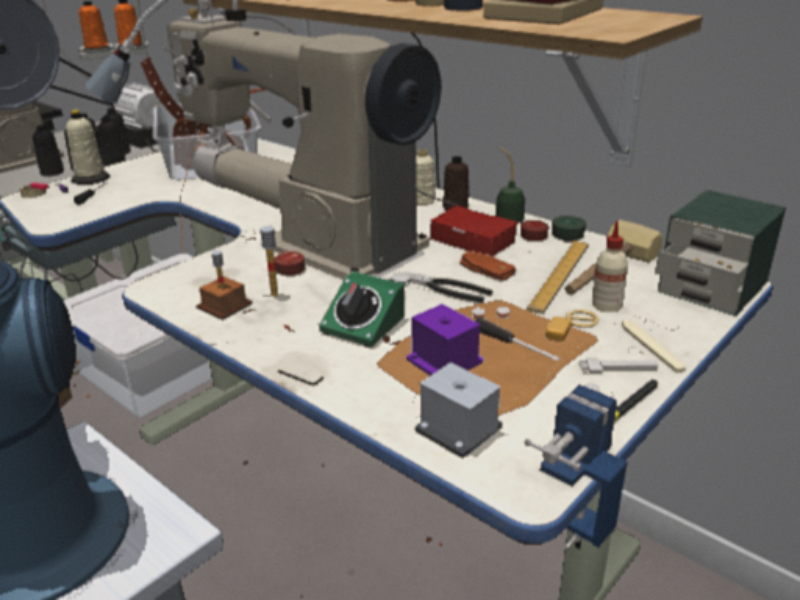

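View pics/b.png

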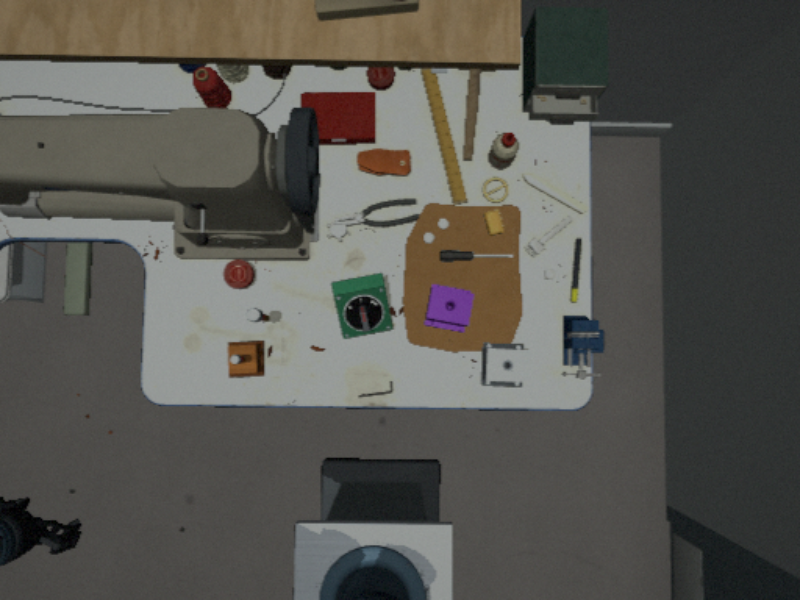

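Scene picture (800×600): stand with the rod at (222,290), head (217,258); a longer rod stands free at (268,245); steel block (460,405), hole (460,385); purple block (445,340); knob (357,300). In the top picture the rod head is at (237,359), the steel hole at (508,366), and the knob at (363,312). The job's rod is the smaller one, in the wooden stand; the block is the grey one. I'll confirm both in one enlarged crop.

```bash
python3 - <<'E'
from h import *
s=cv2.imread("pics/scene0.png");t=cv2.imread("pics/top0.png")
f=lambda im,x,y,w,h,:cv2.resize(im[y:y+h,x:x+w],(400,300),interpolation=cv2.INTER_CUBIC)
# scale: 80x60 ->x5
A=np.vstack([np.hstack([f(s,115,140,80,60),f(s,250,225,80,60)]),np.hstack([f(t,130,195,80,60),f(t,285,200,80,60)])])
cv2.imwrite("pics/c.png",A)
k=1.5625
print("head top",atz("top0",237/k,359/k,108),tri("scene0",(217/k,258/k),"top0",(237/k,359/k)))
print("bore",atz("top0",508/k,366/k,75),atz("scene0",460/k,385/k,75))
print("box knob",tri("scene0",(357/k,300/k),"top0",(363/k,312/k)))
E
```

```text
head top [477.89035993 261.14609408 108.        ] (array([478.1676697 , 262.9949644 ,  98.52672309]), np.float64(0.9919746858015074))
bore [ 471.29620706 -260.94689308   75.        ] [ 475.48186372 -261.62907501   75.        ]
box knob (array([574.94944119,  24.73741925,  58.16227408]), np.float64(2.7618936231242097))
```

View pics/c.png

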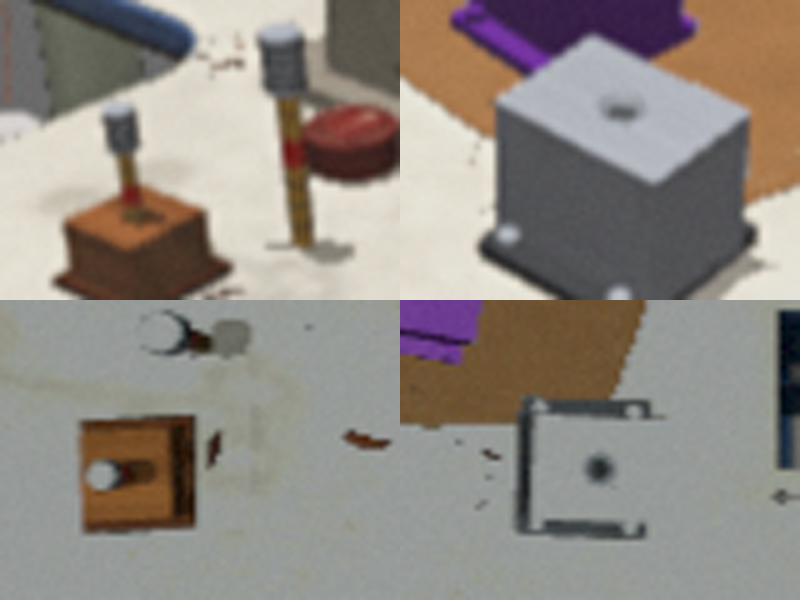

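The crop confirms both: the short rod with the red band near the stand is the job's, and the free-standing one is longer. The grey block has the hole at crop (622,107).

```bash
cat >> h.py <<'E'
def go(P,Rt=None):
    M=T();print("local shift",np.round(M[:3,:3].T@(np.array(P)-M[:3,3]),1), "" if Rt is None else np.round(R.from_matrix(M[:3,:3].T@Rt).as_rotvec(),3),"tcp",np.round(M[:3,3],1))
E
python3 - <<'E'
from h import *
print("head top",tri("scene0",(139,161.4),"top0",(150.6,230)))
print("bore",tri("scene0",(294.4,246.4),"top0",(325,233.6)))
print("big rod top",tri("scene0",(115+283/5,140+30/5),"top0",(130+165/5,195+32/5)))
go([478,262,190]);print(T()[:3,:3])
E
```

```text
head top (array([478.58296491, 262.80509912, 109.58747874]), np.float64(3.6260287767623747))
bore (array([ 473.97355311, -261.34817563,   75.56872281]), np.float64(2.243865286220037))
big rod top (array([562.59765044, 223.2470248 , 136.50528449]), np.float64(3.487666270906152))
local shift [-341.8 -149.8   40.7]  tcp [219.3 531.  230.6]
[[-9.24222238e-01  3.81854252e-01 -7.65040684e-04]
 [ 3.81854975e-01  9.24221237e-01 -1.37258109e-03]
 [ 1.82940922e-04 -1.56070456e-03 -9.99998765e-01]]
```

Emit:
servo_tool(
  targets=[
    [-20,-9,1,0,0,0,85],
    [-30,-13,2,0,0,0,85],
    [-30,-13,4,0,0,0,85],
    [-30,-13,4,0,0,0,85],
    [-30,-13,4,0,0,0,85],
    [-30,-13,4,0,0,0,85],
    [-30,-13,4,0,0,0,85],
    [-30,-13,4,0,0,0,85],
    [-30,-13,4,0,0,0,85],
    [-30,-13,4,0,0,0,85],
    [-20,-9,1,0,0,0,85],
    [-10,-5,0,0,0,0,85],
  ],
)

```text
time: 1.15
eef_pos: [463.3, 277.6, 194.5]
tool_rot: [0.196, 0.981, -0.001, -0.0]
wrist_force: [0.8, 0.4, -0.4]
opening: 84.7
grip_force: 0.0
```

Emit:
servo_tool(
  targets=[
    [0,0,0,0,0,-0.1,85],
    [0,0,0,0,0,-0.1,85],
    [0,0,0,0,0,-0.1,85],
    [0,0,0,0,0,-0.09,85],
    [0,0,0,0,0,0,85],
    [0,0,0,0,0,0,85],
  ],
)

```text
time: 1.65
eef_pos: [461.4, 280.3, 195.3]
tool_rot: [0.002, 1.0, 0.0, -0.0]
wrist_force: [0.2, -0.0, 0.2]
opening: 84.9
grip_force: 0.0
```

```bash
python3 - <<'E'
from h import *
c=cap("wrist","w1");print(c["K"].round(1).tolist());print(proj("w1",[478,262,108]),proj("w1",[478,262,42]))
go([478,262,76],R.from_euler('x',np.pi).as_matrix()@R.from_euler('z',np.pi).as_matrix())
o=robot.get_obs();print(o["joint_positions"],o["time"])
cv2.imwrite("pics/w1b.png",cv2.resize(cv2.imread("pics/w1.png"),(800,600)))
E
```

```text
[[271.9, 0.0, 254.8], [0.0, 271.9, 191.5], [0.0, 0.0, 1.0]]
[234.75004874 212.90391512] [238.7812474  192.04543148]
local shift [-16.6 -18.2 119.3] [ 0.    -0.    -0.003] tcp [461.5 280.3 195.3]
[ 4.28142208e-01  3.18607261e-01 -9.72317074e-02  1.15512435e+00
  2.74275109e-04  4.31384291e-01] 1.7
```

View pics/w1b.png

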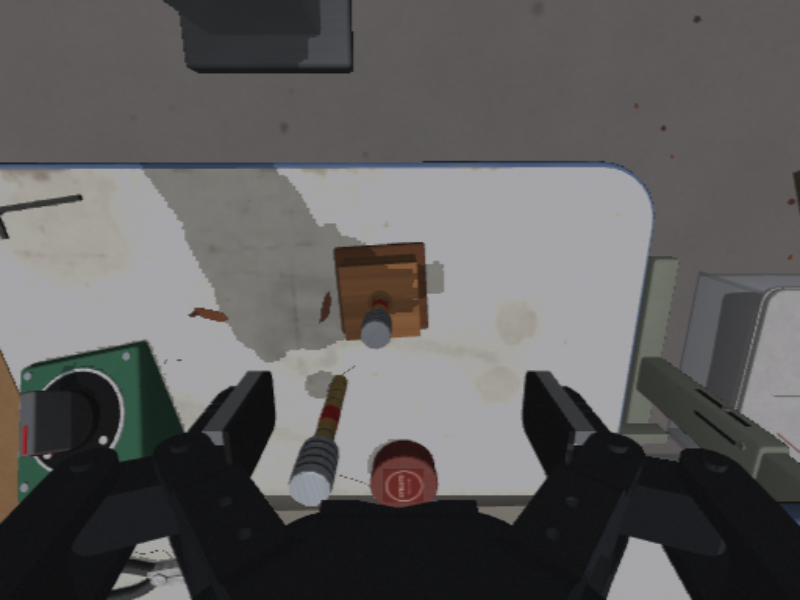

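Wrist picture: rod head top at (376,335), the long rod at (312,480), the tin at (404,478). The head lies about 4 mm farther in +y than the first estimate.

```bash
python3 - <<'E'
from h import *
k=1.5625
print(atz("w1",376/k,335/k,108),atz("w1",382/k,300/k,42))
print(tri("w1",(376/k,335/k),"top0",(150.6,230)),tri("w1",(376/k,335/k),"scene0",(139,161.4)))
E
```

```text
[479.45855191 267.29597645 108.        ] [477.96164123 268.47478157  42.        ]
(array([478.19113753, 265.83782082, 108.20810037]), np.float64(3.710278675150084)) (array([481.58175587, 266.61818101, 106.40150056]), np.float64(3.013187161351004))
```

Emit:
servo_tool(
  targets=[
    [-9,-7,0,0,0,0,85],
    [-8.5,-7.3,0,0,0,0,85],
    [0,0,15,0,0,0,60],
    [0,0,20,0,0,0,60],
    [0,0,20,0,0,0,60],
    [0,0,20,0,0,0,50],
    [0,0,20,0,0,0,50],
    [0,0,15,0,0,0,50],
    [0,0,8,0,0,0,50],
    [0,0,0,0,0,0,50],
    [0,0,0,0,0,0,40],
  ],
)

```text
time: 2.62
eef_pos: [479.8, 265.1, 77.4]
tool_rot: [0.001, 1.0, -0.0, -0.0]
wrist_force: [0.2, -0.3, 0.8]
opening: 40.8
grip_force: 0.0
```

```bash
python3 - <<'E'
from h import *
c=cap("wrist","w2");M=T();print(M[:3,3],proj("w2",[479,266,108]),proj("w2",M[:3,3]+np.array([0,0,19])))
cv2.imwrite("pics/w2b.png",cv2.imread("pics/w2.png")[150:350,130:390])
E
```

```text
[480.31558395 265.51317439  78.11831054] [257.27237451 268.30500284] [256.1066303  258.72616601]
```

View pics/w2b.png

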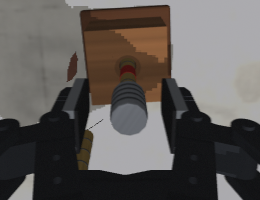

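Head top at full-frame pixel (258,269) against a predicted (257,268), so the rod is between the pads. Closing.

Emit:
servo_tool(
  targets=[
    [0,0,0,0,0,0,25],
    [0,0,0,0,0,0,20],
    [0,0,0,0,0,0,10],
    [0,0,0,0,0,0,5],
    [0,0,0,0,0,0,5],
    [0,0,0,0,0,0,5],
  ],
)

```text
time: 3.17
eef_pos: [480.4, 266.1, 78.6]
tool_rot: [0.001, 1.0, 0.001, 0.001]
wrist_force: [-0.9, 0.9, 6.4]
opening: 16.2
grip_force: 58.6
```

Emit:
servo_tool(
  targets=[
    [0,0,-3,0,0,0,5],
    [0,0,-5,0,0,0,5],
    [0,0,-8,0,0,0,5],
    [0,0,-10,0,0,0,5],
    [0,0,-12,0,0,0,5],
    [0,0,-15,0,0,0,5],
    [0,0,-15,0,0,0,5],
    [0,0,-15,0,0,0,5],
    [0,0,-15,0,0,0,5],
    [0,0,-10,0,0,0,5],
    [0,0,-2,0,0,0,5],
  ],
)

```text
time: 4.08
eef_pos: [480.3, 265.9, 189.9]
tool_rot: [0.001, 1.0, 0.001, 0.002]
wrist_force: [0.6, -0.6, -0.9]
opening: 15.8
grip_force: 58.5
```

Emit:
servo_tool(
  targets=[
    [0,-6,0,0,0,0,5],
    [0,-14,0,0,0,0,5],
    [0,-20,0,0,0,0,5],
    [0,-25,0,0,0,0,5],
    [0,-25,0,0,0,0,5],
    [0,-25,0,0,0,0,5],
    [0,-25,0,0,0,0,5],
    [0,-25,0,0,0,0,5],
    [0,-25,0,0,0,0,5],
    [0,-25,0,0,0,0,5],
    [0,-25,0,0,0,0,5],
    [0,-25,0,0,0,0,5],
  ],
)

```text
time: 5.08
eef_pos: [477.0, -1.6, 186.1]
tool_rot: [0.001, 1.0, -0.0, -0.001]
wrist_force: [0.4, -0.8, -0.9]
opening: 16.1
grip_force: 58.6
```

Emit:
servo_tool(
  targets=[
    [0,-25,0,0,0,0,5],
    [0,-25,0,0,0,0,5],
    [0,-25,0,0,0,0,5],
    [0,-25,0,0,0,0,5],
    [0,-25,0,0,0,0,5],
    [0,-25,0,0,0,0,5],
    [0,-25,0,0,0,0,5],
    [0,-25,0,0,0,0,5],
    [0,-20,0,0,0,0,5],
    [0,-10,0,0,0,0,5],
    [0,-5,0,0,0,0,5],
    [0,0,0,0,0,0,5],
  ],
)

```text
time: 6.08
eef_pos: [477.5, -235.0, 186.5]
tool_rot: [0.002, 1.0, 0.0, -0.001]
wrist_force: [0.3, 0.4, -1.4]
opening: 16.0
grip_force: 58.6
```

```bash
python3 - <<'E'
from h import *
c=cap("wrist","w3");M=T();P=M[:3,3];o=robot.get_obs();print(P,o["opening"],o["joint_positions"])
for q in ([474,-261,75],P+[0,0,19-83]):print(proj("w3",q))
im=cv2.imread("pics/w3.png");cv2.imwrite("pics/w3b.png",cv2.resize(im[130:330,155:355],(600,600),interpolation=cv2.INTER_CUBIC))
c=cap("scene","s3");c=cap("top","t3")
for n in ("s3","t3"):print(n,proj(n,P+[0,0,-64]),proj(n,[474,-261,75]))
a=cv2.imread("pics/s3.png")
b=cv2.imread("pics/t3.png")
cv2.imwrite("pics/st3.png",np.hstack([cv2.resize(a[170:290,240:350],None,fx=4,fy=4),cv2.resize(b[190:280,285:370],None,fx=4,fy=4)][:1]))
E
```

```text
[ 477.66391773 -234.05813109  186.69060231] 16.139132092391453 [-5.75184126e-01  3.08380325e-01 -1.34334850e-01  1.12977696e+00
  4.75436007e-04 -5.72882887e-01]
[227.94844471 184.56859005]
[256.11459569 204.21711584]
s3 [284.78225375 221.829064  ] [293.72105138 246.61005096]
t3 [318.68957231 232.25329444] [325.13941819 233.35321472]
```

View pics/w3b.png

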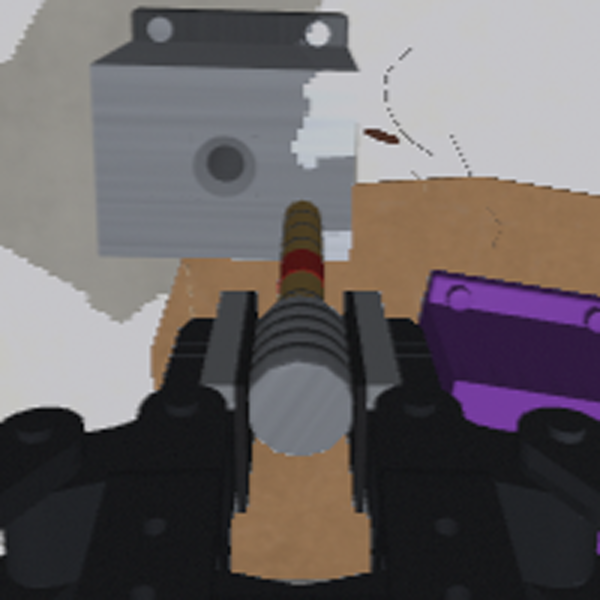

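View pics/st3.png

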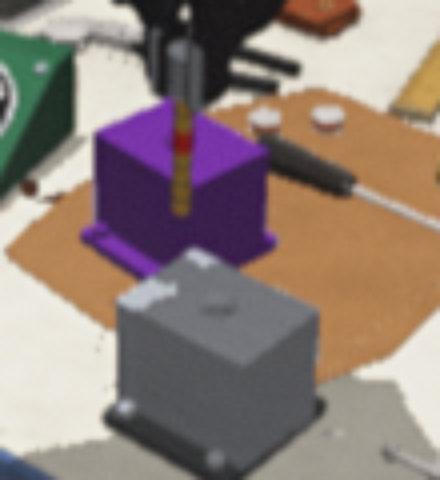

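Wrist crop: hole centre at (225,162) in the crop, full frame (230,184); the rod tip end is near (303,222), matching the prediction. The scene crop shows the rod hanging upright, tip at (181,213), hole at (220,306).

```bash
python3 - <<'E'
from h import *
print(atz("w3",230,184,75),tri("w3",(230,184),"s3",(295,246.5)),tri("w3",(230,184),"top0",(325,233.6)))
E
```

```text
[ 473.4358419  -258.99876014   75.        ] (array([ 475.46852399, -260.62468238,   73.58308693]), np.float64(4.32299250280214)) (array([ 473.09629602, -259.51660321,   77.0690504 ]), np.float64(1.4608428617669535))
```

Emit:
servo_tool(
  targets=[
    [1,-8,0,0,0,0,5],
    [2,-10,0,0,0,0,5],
    [0.7,-7.7,0,0,0,0,5],
    [0,0,8,0,0,0,5],
    [0,0,10,0,0,0,5],
    [0,0,10,0,0,0,5],
    [0,0,7,0,0,0,5],
    [0,0,0,0,0,0,5],
    [0,0,0,0,0,0,5],
  ],
)

```text
time: 6.98
eef_pos: [474.0, -259.4, 151.2]
tool_rot: [0.001, 1.0, 0.001, -0.001]
wrist_force: [-0.0, -0.3, -0.5]
opening: 16.0
grip_force: 58.7
```

```bash
python3 - <<'E'
from h import *
c=cap("wrist","w4");M=T();P=M[:3,3];print(P)
cap("scene","s4")
for n in ("w4","s4"):print(n,proj(n,[474,-259.7,75]),proj(n,P+[0,0,-64]))
f=lambda im,x,y:cv2.resize(im[y:y+60,x:x+40],(400,600),interpolation=cv2.INTER_CUBIC)
cv2.imwrite("pics/p4.png",np.hstack([f(cv2.imread("pics/w4.png"),235,170),f(cv2.imread("pics/s4.png"),275,205)]))
E
```

```text
[ 474.48967933 -259.72789547  151.93748887]
w4 [254.48514243 199.36815043] [254.47564211 204.94723404]
s4 [293.21432678 246.37100092] [293.51381272 241.1123069 ]
```

View pics/p4.png

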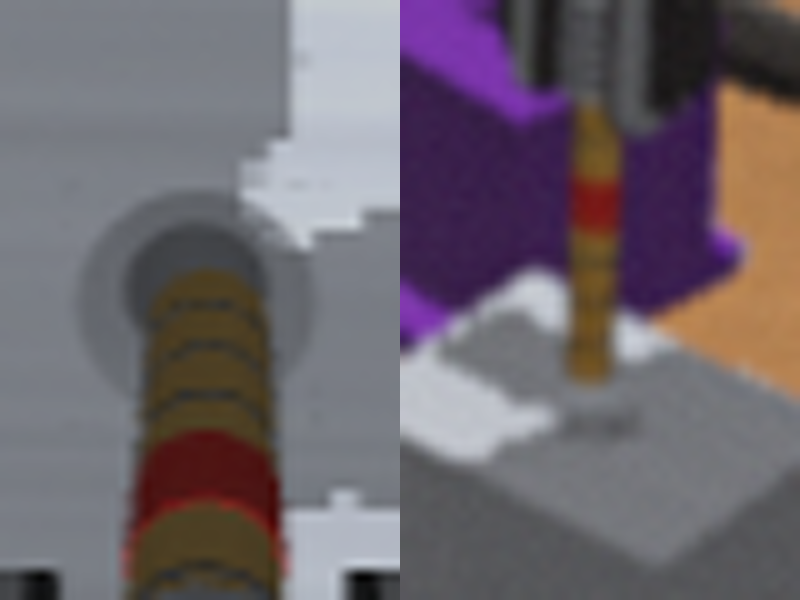

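Crop, left (wrist): countersink centre (197,310), tip centre about (208,326). Right (scene): hole (600,424), rod (588,383). The rod needs about +2 mm in world x and −0.9 mm in y, then goes in.

Emit:
servo_tool(
  targets=[
    [-1,-0.5,0,0,0,0,5],
    [-1,-0.4,0,0,0,0,5],
    [0,0,3,0,0,0,5],
    [0,0,4,0,0,0,5],
    [0,0,4,0,0,0,5],
    [0,0,4,0,0,0,5],
    [0,0,4,0,0,0,5],
    [0,0,2,0,0,0,5],
    [0,0,0,0,0,0,5],
  ],
)

```text
time: 7.83
eef_pos: [476.2, -260.7, 130.4]
tool_rot: [0.001, 1.0, 0.0, -0.001]
wrist_force: [-0.5, 0.2, -2.0]
opening: 15.8
grip_force: 58.7
```

Emit:
servo_tool(
  targets=[
    [0,0,4,0,0,0,5],
    [0,0,5,0,0,0,5],
    [0,0,5,0,0,0,5],
    [0,0,4,0,0,0,5],
    [0,0,1,0,0,0,5],
    [0,0,0,0,0,0,5],
  ],
)

```text
time: 8.33
eef_pos: [476.5, -260.9, 111.7]
tool_rot: [0.001, 1.0, 0.0, -0.0]
wrist_force: [-0.3, -0.1, -0.5]
opening: 16.2
grip_force: 58.7
```

Emit:
servo_tool(
  targets=[
    [0,0,0,0,0,0,22],
    [0,0,0,0,0,0,35],
    [0,0,0,0,0,0,45],
    [0,0,0,0,0,0,50],
    [0,0,-10,0,0,0,50],
    [0,0,-20,0,0,0,50],
    [0,0,-20,0,0,0,50],
    [0,0,-25,0,0,0,50],
    [0,0,-15,0,0,0,50],
    [0,0,0,0,0,0,50],
  ],
)

```text
time: 9.17
eef_pos: [478.9, -262.5, 207.1]
tool_rot: [0.001, 1.0, -0.002, 0.003]
wrist_force: [0.7, -0.0, 0.8]
opening: 49.6
grip_force: 0.0
```

```bash
python3 - <<'E'
from h import *
cap("scene","s5");cap("wrist","w5");cap("top","t5")
print(T()[:3,3])
for z in (137,119):print(z,proj("s5",[476,-261,z]),proj("w5",[476,-261,z]))
f=lambda im,x,y,w,h:cv2.resize(im[y:y+h,x:x+w],(400,600),interpolation=cv2.INTER_CUBIC)
s=cv2.imread("pics/s5.png")
cv2.imwrite("pics/p5.png",np.hstack([f(s,270,195,60,90),f(s,195,165,80,120)]))
E
```

```text
[ 476.59527947 -260.97142597  202.15489088]
137 [295.04860628 220.84698275] [256.59777124 199.40606827]
119 [294.82822543 228.36188361] [256.50616659 192.93355815]
```

View pics/p5.png

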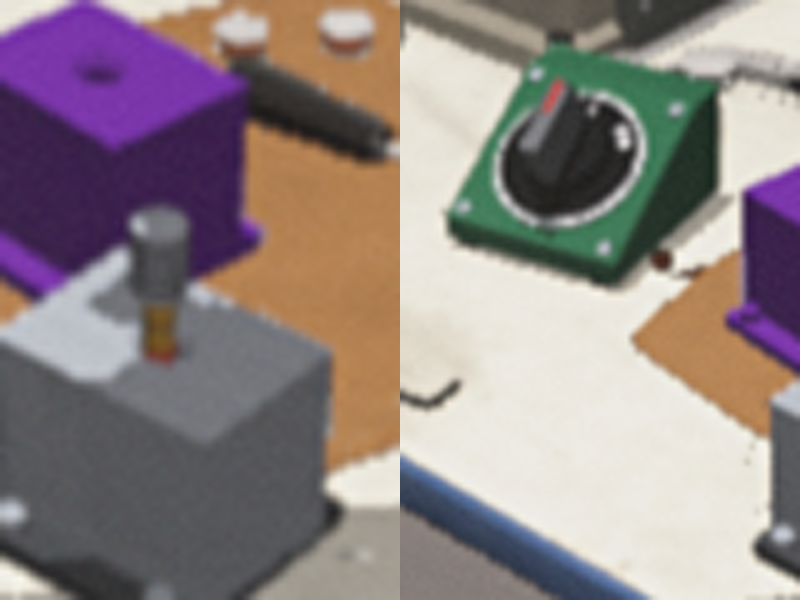

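Rod: head top at crop (158,219), full-frame row about 228, matching the prediction for the 52 mm hole (228.4; shallow would be 220.8). About 20 mm of shaft shows, and the bit of red is the band's top seen in the countersink. The hole is deep, so the knob goes clockwise to two dots. It still points at the tick, with the bar at (553,130) in the right crop. Moving over to the box.

Emit:
servo_tool(
  targets=[
    [0,10,-5,0,0,0,50],
    [-2,20,0,0,0,0,50],
    [-4,25,0,0,0,0,50],
    [-4,25,0,0,0,0,50],
    [-4,25,0,0,0,0,50],
    [-4,25,0,0,0,0,50],
    [-4,25,0,0,0,0,50],
    [-4,25,0,0,0,0,50],
    [-4,25,0,0,0,0,50],
    [-4,25,0,0,0,0,50],
    [-4,25,0,0,0,0,50],
    [-4,20,0,0,0,0,50],
  ],
)

```text
time: 10.32
eef_pos: [517.9, 16.4, 206.4]
tool_rot: [0.0, 1.0, 0.001, -0.001]
wrist_force: [1.0, -0.4, 0.4]
opening: 50.0
grip_force: 0.0
```

Emit:
servo_tool(
  targets=[
    [0,10,0,0,0,-0.08,50],
    [0,0,0,0,0,-0.08,50],
    [0,0,10,0,-0.05,0,50],
    [0,0,15,0,-0.1,0,50],
    [0,0,10,0,-0.1,0,50],
    [0,0,0,0,-0.1,0,50],
    [0,0,0,0,-0.1,0,50],
    [0,0,0,0,-0.074,0,50],
    [0,0,0,0,0,0,50],
    [0,0,0,0,0,0,50],
    [0,0,0,0,0,0,50],
  ],
)

```text
time: 11.23
eef_pos: [522.4, 24.3, 173.3]
tool_rot: [-0.076, 0.963, 0.02, 0.258]
wrist_force: [0.9, -0.2, 0.6]
opening: 50.1
grip_force: 0.0
```

```bash
python3 - <<'E'
from h import *
cap("wrist","w6");cap("top","t6");o=robot.get_obs();print(o["time"],o["joint_positions"]);M=T();print(M.round(3))
K=np.array([575,25,60.]);print(proj("w6",K),proj("t5",K),proj("s5",K))
cv2.imwrite("pics/w6b.png",cv2.resize(cv2.imread("pics/w6.png"),(800,600),interpolation=cv2.INTER_CUBIC))
E
```

```text
11.3333 [-0.17289839 -0.08501779 -0.7855366   0.36807952  0.16352938 -0.28972128]
[[-8.54000e-01 -1.58000e-01  4.96000e-01  5.24016e+02]
 [-1.37000e-01  9.87000e-01  7.90000e-02  2.40910e+01]
 [-5.02000e-01 -1.00000e-03 -8.65000e-01  1.74362e+02]
 [ 0.00000e+00  0.00000e+00  0.00000e+00  1.00000e+00]]
[247.30678697 173.53569333] [232.52634085 199.3156187 ] [227.85214855 191.36905781]
```

```bash
python3 - <<'E'
from h import *
f=lambda n,x,y,w,h,s:cv2.resize(cv2.imread(f"pics/{n}.png")[y:y+h,x:x+w],None,fx=s,fy=s,interpolation=cv2.INTER_CUBIC)
cv2.imwrite("pics/k.png",np.hstack([f("w6",185,110,125,150,4),np.vstack([f("t5",203,170,60,60,5),f("s5",198,165,60,60,5)])]))
E
```

```text
(no output)
```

View pics/k.png

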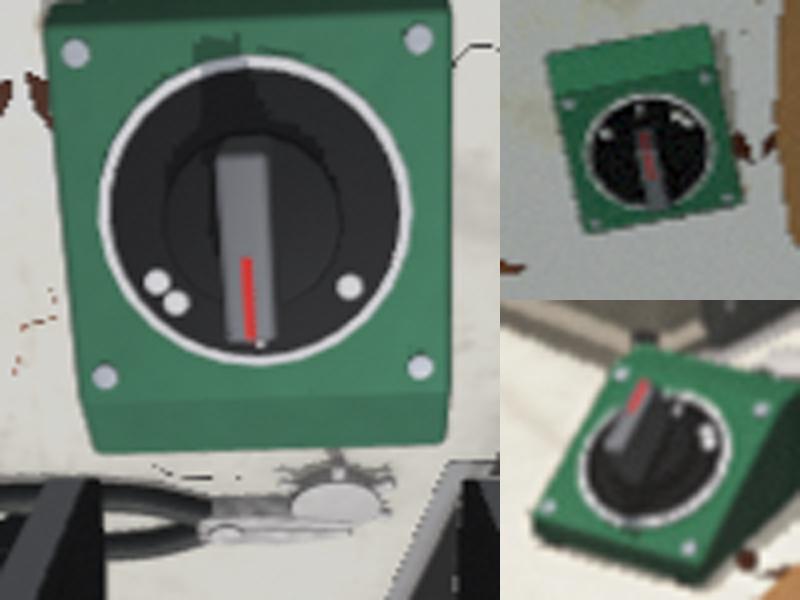

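Left (wrist): dial ring centre (255,210), bar top centre (247,248), red pointer at the tick, one dot at (350,287), two dots at (165,292), screws at (75,53), (418,40), (420,366), (104,377). The top and scene crops on the right give the same features. I'll fit the box pose to these.

```bash
cat > fit.py <<'E'
from h import *
from scipy.optimize import least_squares
q=lambda a,x0,y0,u0,v0,s:[(u0+(x-x0)/s,v0+(y-y0)/s) for x,y in a]
# order: far+y far-y near-y near+y ring bartop
ob={"w6":q([(420,366),(104,377),(75,53),(418,40),(255,210),(247,248)],0,0,185,110,4),
"t5":q([(568,104),(705,77),(727,199),(596,224),(649,151.5),(651,170)],500,0,203,170,5),
"s5":q([(622,373),(761,409),(688,547),(547,507),(656,457),(628,415)],500,300,198,165,5)}
def model(p):
    x,y,z,yaw,w,h,e=p;B=R.from_euler('z',yaw).as_matrix()@R.from_euler('y',-np.pi/6).as_matrix() # cols: upslope, y, normal
    pts=[(h,w,0),(h,-w,0),(-h,-w,0),(-h,w,0),(0,0,0),(0,0,43)]
    return [np.array([x,y,z])+B@np.array([a+(e if i<4 else 0),b,c]) for i,(a,b,c) in enumerate(pts)],B
def res(p,vs):
    P,_=model(p);return np.concatenate([(proj(v,P[i])-ob[v][i])*(1 if i<4 else .7) for v in vs for i in range(6)])
for vs in(["w6","t5","s5"],["w6","t5"],["w6","s5"],["w6"]):
    s=least_squares(res,[575,25,45,.16,44,44,0],args=(vs,));print(vs,s.x.round(2),"rms",np.sqrt(np.mean(s.fun**2)).round(2))
    if len(vs)==3:
        print(s.fun.reshape(3,6,2).round(1).tolist())
    P,B=model(s.x)
    Rt=np.c_[-B[:,0],B[:,1],-B[:,2]]
    C=s.x[:3]
    for d in(60,17):go(C+B[:,2]*d,Rt)
E
python3 fit.py
```

```text
['w6', 't5', 's5'] [5.7512e+02 2.5660e+01 4.3840e+01 2.0000e-01 4.2990e+01 4.2960e+01
 6.9000e-01] rms 0.54
[[[-0.4, 0.0], [-0.2, -0.3], [-0.2, -0.1], [-0.2, -0.3], [-0.4, 0.5], [-0.5, 0.0]], [[-0.3, -1.0], [-0.4, -0.8], [-0.2, -1.1], [-0.5, -1.0], [-0.2, -0.5], [0.1, 1.2]], [[-0.9, 0.0], [-0.7, -0.0], [-0.5, 0.0], [-0.6, -0.2], [-0.9, 0.2], [-0.6, -0.2]]]
local shift [21.5 -7.9 78.4] [-0.024  0.002 -0.04 ] tcp [524.   24.1 174.4]
local shift [ 21.6  -6.8 121.3] [-0.024  0.002 -0.04 ] tcp [524.   24.1 174.4]
['w6', 't5'] [5.729e+02 2.559e+01 4.633e+01 2.100e-01 4.255e+01 4.248e+01 8.100e-01] rms 0.45
local shift [22.2 -7.6 75.1] [-0.024  0.002 -0.04 ] tcp [524.   24.1 174.4]
local shift [ 22.3  -6.5 118.1] [-0.024  0.002 -0.04 ] tcp [524.   24.1 174.4]
['w6', 's5'] [5.7691e+02 2.6110e+01 4.1640e+01 2.0000e-01 4.3400e+01 4.3380e+01
 1.0600e+00] rms 0.29
local shift [21.  -7.7 81.2] [-0.024  0.002 -0.039] tcp [524.   24.1 174.4]
local shift [ 21.1  -6.7 124.2] [-0.024  0.002 -0.039] tcp [524.   24.1 174.4]
['w6'] [5.6791e+02 2.5040e+01 5.1520e+01 2.1000e-01 4.1460e+01 4.1370e+01
 1.3400e+00] rms 0.16
local shift [23.9 -7.3 68.1] [-0.024  0.002 -0.04 ] tcp [524.   24.1 174.4]
local shift [ 24.   -6.3 111.1] [-0.024  0.002 -0.04 ] tcp [524.   24.1 174.4]
```

Fit is consistent (rms 0.5 px; face centre at z≈44 mm under a 68 mm box, screws square). Aligning and going to 60 mm out.

Emit:
servo_tool(
  targets=[
    [5,-2,0,-0.024,0,-0.04,50],
    [8,-3,15,0,0,0,50],
    [8,-3,20,0,0,0,50],
    [0,0,20,0,0,0,50],
    [0,0,15,0,0,0,45],
    [0,0,5,0,0,0,40],
    [0,0,0,0,0,0,40],
    [0,0,0,0,0,0,40],
  ],
)

```text
time: 12.0
eef_pos: [543.0, 20.6, 97.6]
tool_rot: [-0.099, 0.961, 0.027, 0.258]
wrist_force: [0.3, -0.0, 1.5]
opening: 40.0
grip_force: 0.0
```

```bash
python3 fit.py | head -4 | tail -2
```

```text
[[[-0.4, 0.0], [-0.2, -0.3], [-0.2, -0.1], [-0.2, -0.3], [-0.4, 0.5], [-0.5, 0.0]], [[-0.3, -1.0], [-0.4, -0.8], [-0.2, -1.1], [-0.5, -1.0], [-0.2, -0.5], [0.1, 1.2]], [[-0.9, 0.0], [-0.7, -0.0], [-0.5, 0.0], [-0.6, -0.2], [-0.9, 0.2], [-0.6, -0.2]]]
local shift [-1.3 -1.5  2.8] [0.001 0.001 0.   ] tcp [543.   20.6  97.6]
```

Emit:
servo_tool(
  targets=[
    [-1.3,-1.5,6,0,0,0,40],
    [0,0,10,0,0,0,40],
    [0,0,10,0,0,0,40],
    [0,0,8,0,0,0,40],
    [0,0,6,0,0,0,40],
    [0,0,2,0,0,0,40],
    [0,0,0,0,0,0,40],
  ],
)

```text
time: 12.58
eef_pos: [563.8, 23.7, 61.0]
tool_rot: [-0.099, 0.961, 0.027, 0.257]
wrist_force: [-1.7, -0.0, -0.7]
opening: 40.2
grip_force: 0.0
```

Emit:
servo_tool(
  targets=[
    [0,0,0,0,0,0,25],
    [0,0,0,0,0,0,16],
    [0,0,0,0,0,0,8],
    [0,0,0,0,0,0,4],
    [0,0,0,0,0,0,4],
    [0,0,0,0,0,0,4],
  ],
)

```text
time: 13.08
eef_pos: [563.9, 23.6, 61.8]
tool_rot: [-0.099, 0.961, 0.027, 0.258]
wrist_force: [-5.1, 0.0, 6.1]
opening: 10.5
grip_force: 59.0
```

```bash
python3 fit.py | sed -n 3,4p; python3 -c "
from h import *
o=robot.get_obs();print(o['wrist_torque'],o['wrist_force'],o['opening'],o['joint_positions'])"
```

```text
[[[-0.4, 0.0], [-0.2, -0.3], [-0.2, -0.1], [-0.2, -0.3], [-0.4, 0.5], [-0.5, 0.0]], [[-0.3, -1.0], [-0.4, -0.8], [-0.2, -1.1], [-0.5, -1.0], [-0.2, -0.5], [0.1, 1.2]], [[-0.9, 0.0], [-0.7, -0.0], [-0.5, 0.0], [-0.6, -0.2], [-0.9, 0.2], [-0.6, -0.2]]]
local shift [ -0.9  -0.3 -38.7] [ 0.001  0.001 -0.   ] tcp [563.9  23.6  61.8]
[-0.05976157  0.55408094  0.0425927 ] [-5.10240593  0.0186383   6.11573369] 10.530381017808677 [-0.17438707  0.17782115 -0.87529947  0.02445928  0.18713759 -0.33177437]
```

Emit:
servo_tool(
  targets=[
    [0,0,0,0,0,0.05,4],
    [0,0,0,0,0,0.08,4],
    [0,0,0,0,0,0.1,4],
    [0,0,0,0,0,0.1,4],
    [0,0,0,0,0,0.1,4],
    [0,0,0,0,0,0.1,4],
    [0,0,0,0,0,0.1,4],
    [0,0,0,0,0,0.1,4],
    [0,0,0,0,0,0.1,4],
    [0,0,0,0,0,0.08,4],
    [0,0,0,0,0,0,4],
    [0,0,0,0,0,0,4],
  ],
)

```text
time: 14.08
eef_pos: [563.9, 23.9, 61.9]
tool_rot: [0.334, 0.906, 0.138, 0.22]
wrist_force: [-4.1, 0.1, 6.7]
opening: 10.8
grip_force: 59.1
```

```bash
python3 fit.py | sed -n 4p; python3 -c "
from h import *
o=robot.get_obs();M=T();print(M[:3,:3].T@o['wrist_torque'],M[:3,:3].T@o['wrist_force'],o['opening'],o['joint_positions'])"
```

```text
local shift [ -0.9   0.4 -38.7] [ 0.002  0.001 -0.91 ] tcp [563.9  23.9  61.9]
[0.28442855 0.50676422 0.00770331] [ 0.83993764  0.47420529 -7.80065595] 10.788727988723378 [-0.17417767  0.17780603 -0.87526831  0.02443647  0.18759432  0.5784102 ]
```

Turned 0.91 rad with next to no torque about the axis, so it has clicked in. Releasing and backing out.

Emit:
servo_tool(
  targets=[
    [0,0,0,0,0,0,20],
    [0,0,0,0,0,0,35],
    [0,0,0,0,0,0,40],
    [0,0,0,0,0,0,40],
    [0,0,-6,0,0,0,40],
    [0,0,-15,0,0,0,40],
    [0,0,-20,0,0,0,40],
    [0,0,-20,0,0,0,40],
    [0,0,-20,0,0,0,40],
    [0,0,-20,0,0,0,40],
    [0,0,-10,0,0,0,40],
    [0,0,0,0,0,0,40],
  ],
)

```text
time: 15.08
eef_pos: [510.1, 11.8, 160.1]
tool_rot: [0.333, 0.906, 0.138, 0.222]
wrist_force: [0.9, -0.7, 0.6]
opening: 40.1
grip_force: 0.0
```

```bash
python3 - <<'E'
from h import *
cap("wrist","w7");cap("scene","s7")
# red pointer centroid near knob, mapped to angle on the bar-top plane
from fit import model,ob
p=[575.1,25.7,43.8,.2,43,43,.7];P,B=model(p)
im=cv2.imread("pics/w7.png").astype(int);c=proj("w7",P[5]);m=(im[:,:,2]>150)&(im[:,:,1]<90)&(im[:,:,0]<90)
v,u=np.nonzero(m);k=np.hypot(u-c[0],v-c[1])<60;u,v=u[k],v[k];print(c,len(u))
o,d=ray("w7",u.mean(),v.mean());n=B[:,2];q=o+d*((P[5]-o)@n)/(d@n)-P[5];l=B.T@q;print("local",l,"cw angle",np.arctan2(-l[1],l[0]))
a=cv2.imread("pics/s5.png").astype(int);b=cv2.imread("pics/s7.png").astype(int)
print("rod region mean diff",abs(a-b)[220:255,285:305].mean())
E
```

```text
['w6', 't5', 's5'] [5.7512e+02 2.5660e+01 4.3840e+01 2.0000e-01 4.2990e+01 4.2960e+01
 6.9000e-01] rms 0.54
[[[-0.4, 0.0], [-0.2, -0.3], [-0.2, -0.1], [-0.2, -0.3], [-0.4, 0.5], [-0.5, 0.0]], [[-0.3, -1.0], [-0.4, -0.8], [-0.2, -1.1], [-0.5, -1.0], [-0.2, -0.5], [0.1, 1.2]], [[-0.9, 0.0], [-0.7, -0.0], [-0.5, 0.0], [-0.6, -0.2], [-0.9, 0.2], [-0.6, -0.2]]]
local shift [-0.4  0.5 72.2] [ 0.001  0.002 -0.91 ] tcp [509.7  12.1 157.9]
local shift [ -0.4   0.5 115.2] [ 0.001  0.002 -0.91 ] tcp [509.7  12.1 157.9]
['w6', 't5'] [5.729e+02 2.559e+01 4.633e+01 2.100e-01 4.255e+01 4.248e+01 8.100e-01] rms 0.45
local shift [ 0.3  0.2 68.9] [ 0.001  0.002 -0.911] tcp [509.7  12.1 157.9]
local shift [  0.3   0.2 111.9] [ 0.001  0.002 -0.911] tcp [509.7  12.1 157.9]
['w6', 's5'] [5.7691e+02 2.6110e+01 4.1640e+01 2.0000e-01 4.3400e+01 4.3380e+01
 1.0600e+00] rms 0.29
local shift [-0.6  1.  75. ] [ 0.001  0.002 -0.91 ] tcp [509.7  12.1 157.9]
local shift [ -0.6   0.9 118. ] [ 0.001  0.002 -0.91 ] tcp [509.7  12.1 157.9]
['w6'] [5.6791e+02 2.5040e+01 5.1520e+01 2.1000e-01 4.1460e+01 4.1370e+01
 1.3400e+00] rms 0.16
local shift [ 1.7 -0.8 61.9] [ 0.001  0.002 -0.911] tcp [509.7  12.1 157.9]
local shift [  1.8  -0.9 104.9] [ 0.001  0.002 -0.911] tcp [509.7  12.1 157.9]
[253.98252874 193.197667  ] 59
local [ 6.51818108e+00 -8.31561835e+00 -4.42971952e-14] cw angle 0.9059820339276214
rod region mean diff 28.495714285714286
```

The pointer measures 0.906 rad clockwise. The rod region changed brightness, probably the arm's shadow leaving, so I'll check it numerically before handing in.

```bash
python3 - <<'E'
from h import *
for n in("s5","s7"):
    im=cv2.imread(f"pics/{n}.png");h=cv2.cvtColor(im,cv2.COLOR_BGR2HSV)[225:260,283:308].astype(int)
    m=(h[...,1]>110)&((h[...,0]<28)|(h[...,0]>170));v,u=np.nonzero(m);print(n,len(u),u.mean()+283,v.mean()+225,v.min()+225,v.max()+225)
a,b=[cv2.imread(f"pics/{n}.png",0)[222:255,284:306] for n in("s5","s7")]
print(cv2.phaseCorrelate(np.float32(cv2.Canny(a,40,120)),np.float32(cv2.Canny(b,40,120))))
E
```

```text
s5 60 299.65 240.11666666666667 225 248
s7 54 300.18518518518516 239.88888888888889 225 248
((2.164828689316165, -0.8525491673609871), 0.33965283301141524)
```

The shaft pixels sit where they were, so the rod stands as before.

```bash
python3 -c "
from bench import ticket
print(ticket.sign_off())"
```

```text
the job is handed in; nothing more can be done
None
```

The job is handed in: the rod stands bottomed in the die block's hole, which I measured as the deep (52 mm) one, and the knob is turned clockwise to the two dots (measured 0.906 rad); sign-off returned no verdict.

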